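# Load a soil sample and index the carousel under the reading head

### The job

Stand the loose orange-capped soil jar upright in the empty cup of the sample carousel, then turn the carousel counter-clockwise (seen from above) by its upright hand posts, pushing gently, until it rests against its stop with that jar under the reading head. Lock it there by pressing the red plunger all the way down, and leave the finds on the table undisturbed; the stop and the plunger are delicate, so feel for them and never force them.

Things in the scene. Friction and masses are not known exactly. Their poses are not given: they have to be found in the camera images.
- jar_center (a point): Centre (half-way up) of the loose soil jar: clear jar with orange screw cap, 42 mm across the body, 45 mm at the cap, 64 mm tall, about 50 g. It stands upright on the table; z axis up. Grasp round the body from above. (Two like jars already stand fixed in the carousel.)
- jar: The same loose jar; origin at the centre of its underside, z axis up along the jar.
- cup_seat (a point): Where jar_center lies when the jar is fully seated in the one empty cup; turns with the carousel, 65 mm from its axis. Cup: 49 mm bore, wall 3 mm, 16 mm deep; its rim is 16 mm and its floor 32 mm below this point (floor 40 mm above the table). x axis radially outward, z up. Two jars stand in the other cups, 120 degrees to either side, caps 104 mm above the table.
- hub (a point): Centre of the carousel on its vertical axis, on top of the low hub, 54 mm above the table; x axis towards the empty cup, z up. The tray (radius 105 mm, top 36 mm above the table) and a thin flange below it (radius 122 mm) turn about it and stay where they are left. The round base below (radius 155 mm) is fixed to the table.
- post_opposite (a point): Top centre of the upright black hand post opposite the empty cup; turns with the carousel. Post: round, 14 mm diameter, 95 mm from the axis, free from 46 mm up to its top 100 mm above the table. Push it sideways with closed fingers, tips about 65 mm above the table, so that the gripper's body clears the jars.
- post_left (a point): Top centre of the like post 60 degrees counter-clockwise of the empty cup.
- post_right (a point): Top centre of the like post 60 degrees clockwise of the empty cup.
- read_mark (a point): Point under the reading head at a seated jar's mid-height, 65 mm from the carousel's axis. The head's arm, 58 mm wide, overhangs it (110 to 137 mm above the table) from a column outside the base, so no jar can go in there. A rough mark only: the stop, clamped on the rim by hand, holds the cup anywhere up to 8 degrees before or beyond it. The empty cup starts 60 to 105 degrees clockwise of it.
- plunger_top (a point): Centre of the top of the red plunger knob (24 mm wide) on the stop bracket at the carousel's rim, 114 mm from the axis, 86 mm above the table when up. It is pressed straight down 10 mm against about 3 N of friction and stays there. Its pin enters the flange's slot only while the carousel lies against the stop (to about 1 mm); elsewhere it lands on the flange after 1 to 2 mm.
- plunger (a joint): Plunger position in m: 0 = up, 0.010 = fully down (locked).
- neck_a: Bystander: short yellow glazed bottle neck, 48x48x33 mm, origin under its centre.
- neck_b: Bystander: tall yellow glazed bottle neck, 37x38x50 mm, origin under its centre.
- sherd: Bystander: flat grey-green sherd, 51x56x12 mm, origin under its centre.
- loupe: Bystander: black stand loupe with a grey handle, 39x70x14 mm, origin under its centre.
- carousel: The turning carousel; origin on its axis at table height, x axis towards the empty cup, z up. A steady drag of 0.16 N m (about 2 N of push at a hand post) resists turning. It turns counter-clockwise until it meets a hard stop, whose place is not given: there the push rises steeply within a millimetre.
Mind the look-alikes: they are no part of the job. What is meant by the jar is not blue or turquoise, and is the smaller of those in its own colour.

How it is judged:
By the outcome, as a careful person would: the job done as asked, in the order asked, and still so for the second after the job is handed in, with the robot touching nothing.
It also fails if it takes over 67 s, if anything falls off the work surface, if the arm or the gripper's body presses on something with over 40 N, if the wrist force passes 120 N, or if a joint passes its speed limit or range.

### The arm

A 6-joint arm with a two-finger parallel gripper is mounted at the origin on a cart in front of the work surface, level with it; the furniture and walls round the work are solid. World frame = base frame: x ahead of the robot, y to its left, z up, the work surface at z = 0. Lengths are in m, angles in rad, forces in N, time in s.
With the tool pointing down it reaches from about 0.25 to 0.725 m from the base axis. Payload 4 kg.
Tool frame: the origin (TCP) lies midway between the tips of the shut fingers; the grasp point (between the pads) lies 19 mm behind it; z points along the fingers, y is the line along which they close (so a half turn about z gives the same grasp; the last joint's range is limited). The gripper opens to 85 mm and grips with 20 to 120 N. Pads are 22 mm wide; open, the fingers measure 114 mm over their backs; the gripper's body (76 mm by 85 mm) begins 54 mm behind the grasp point. The pads swing forward as they close: fully open they stand 13 mm farther back than shut.
Start: joints at [-1.173, 0.241, 0.005, 1.335, 0, 1.571], TCP at [0.194, -0.461, 0.206] pointing down, gripper open.
Joint ranges: [-2.72, 2.72], [-1.05, 1.87], [-1.09, 1.28], [-1.99, 2.15], [-1.42, 1.44], [-3.14, 3.14]. Speed limits (rad/s): [2.79, 2.79, 3.14, 3.14, 3.14, 3.14].

### API

Orientations are given as a unit quaternion [x, y, z, w].
In Python, from workcell import bot gives the robot as it stands.
- The arm moves only by the tool play_rows, never from a script. Its argument "moves" is a list of rows, each a list of 3 entries, a list of its own where there are three numbers: the opening, from -1 (shut) to 1 (fully open), then the shift along the tool's x, y, z in cm, then the turn, a rotation vector about the tool's x, y, z in rad. A call has 1 to 12 rows; each row shifts and turns the commanded pose from where the row before left it, along the tool's axes as they then stand; what a row does not reach is not made up. A row lasts 1/12 s, in which the tool goes at most 41.7 mm and 7.16 degrees, less where a joint would pass 70% of its speed; a pose out of reach is approached as far as the arm can. A call is refused whole if a number of a shift passes 4.17 or a number of a turn 0.125, either way. A call with a gripper value outside its range is refused whole. The fingers move at their own pace and stop on an object; the grip force is fixed at half the most. Time passes only in rows, so rows that do not move let the fingers close. It gives the time, the measured TCP pose, the force and the opening at its end, in the units of the state.
- bot.get_obs(): the state, without advancing time (a new reading comes with each control period).
- bot.camera(name): name is "scene" or "top" or "wrist"; returns (picture, depth): 420x560x3 uint8, red, green, blue; 420x560 float32, m along the optical axis (not along the pixel's ray), 0 where there is no reading.
- bot.camera_info(name): a dict with "K" (3x3 intrinsics, pixels), "world_from_camera" (4x4, takes a point from camera to world coordinates); the wrist camera has in their place "T_tool_cam" (4x4, takes a point from camera to tool coordinates, whose origin is the TCP and whose axes are the flange's). Camera axes: x right, y up, looking along -z (the intrinsics and any distortion apply to the point x, -y, -z); pixel columns grow to the right and rows downward; lengths in m; the calibration is good to about 2 mm. A picture is of the moment at which its call begins: read the wrist's pose just before it. camera_info takes no time and is no camera call.
- bot.job_done(): hands the job in, once; it reports no verdict.
The state is a dict: "clock": time; "joint_pos": joint angles; "joint_vel": joint speeds; "tau": joint torques, N m; "eef_pos": TCP position; "tool_rot": TCP orientation; "ft_force": force on the tool from outside, world axes, zero at the start; "ft_torque": the same for the moment, N m; "grip_width": finger opening in m.
Only numpy, scipy, OpenCV 4.12 (cv2) and the standard library are available. Lean on these libraries where they do the work, as an engineer would, in place of code of your own. Each camera call takes 0.05 s, during which the arm holds its last target. There are 200 camera calls.

## Working session

There is one attempt and no reset: what is moved stays moved. The work goes in short steps, Python scripts to look and compute and a tool call to move; the robot and the scene stay as the last step left them, time stands still between calls to the robot, and variables do not carry over. Pictures are saved under pics/ and viewed, on a budget of 10 in all, crops included, one or two more only if the job needs it, and the job is handed in when it is done.

Besides the shell and the picture viewer there is one more tool, called after "Call:" as a command line: name --argument value ..., lists and objects as JSON in quotes. play_rows: Moves the arm, as the interface text tells. Its arguments: {"type":"object","properties":{"moves":{"type":"array"}},"required":["moves"]}

```bash
mkdir -p pics; cat > h.py <<'E'
from workcell import bot
import numpy as np, cv2
def snap(n,f,crop=None,s=1):
    p,d=bot.camera(n); np.savez('pics/'+f+'.npz',p=p,d=d)
    o=bot.get_obs(); 
    i=p if crop is None else p[crop[0]:crop[1],crop[2]:crop[3]]
    cv2.imwrite('pics/'+f+'.png',cv2.cvtColor(cv2.resize(i,None,fx=s,fy=s,interpolation=cv2.INTER_CUBIC),cv2.COLOR_RGB2BGR))
    return p,d
def ray(n,u,v):
    c=bot.camera_info(n);K=np.array(c['K']);T=np.array(c['world_from_camera'])
    r=np.array([(u-K[0,2])/K[0,0],-(v-K[1,2])/K[1,1],-1]); return T[:3,3],T[:3,:3]@r
def pz(n,u,v,z):
    o,r=ray(n,u,v); return o+r*(z-o[2])/r[2]
def pd(n,u,v,d):
    o,r=ray(n,u,v); return o+r*d[int(round(v)),int(round(u))]
E
python3 - <<'E'
from h import *
for n in('scene','top'): snap(n,n+'0'); c=bot.camera_info(n); print({k:(np.round(v,3).tolist() if not isinstance(v,str) else v) for k,v in c.items()})
print(bot.get_obs())
E
```

```text
{'K': [[523.461, 0.0, 276.811], [0.0, 523.461, 206.866], [0.0, 0.0, 1.0]], 'world_from_camera': [[-0.457, 0.506, -0.732, -0.582], [-0.889, -0.243, 0.387, 0.566], [0.018, 0.828, 0.561, 0.972], [0.0, 0.0, 0.0, 1.0]]}
{'K': [[389.448, 0.0, 277.056], [0.0, 389.448, 207.631], [0.0, 0.0, 1.0]], 'world_from_camera': [[-0.019, 0.989, -0.144, 0.4], [-1.0, -0.021, -0.01, -0.034], [-0.013, 0.144, 0.99, 0.994], [0.0, 0.0, 0.0, 1.0]]}
{'clock': 0.1, 'joint_pos': array([-1.17296094e+00,  2.41341480e-01,  3.86390748e-03,  1.33518756e+00,
       -6.99837124e-06,  1.57081165e+00]), 'joint_vel': array([ 1.25935689e-03,  2.06827991e-03,  5.24856063e-03, -3.06808925e-04,
       -1.90801882e-03,  3.14968840e-05]), 'tau': array([-4.24474529e-04, -3.73137474e+01,  2.53010005e+01,  1.08107945e-02,
       -2.14827469e-05,  4.84653725e-06]), 'eef_pos': array([ 0.19347539, -0.46039417,  0.20560199]), 'tool_rot': array([ 9.80282111e-01,  1.97600886e-01, -1.88083211e-04, -9.15284899e-04]), 'ft_force': array([ 0.56976284, -0.51705695,  0.02068832]), 'ft_torque': array([ 0.01586017,  0.01097667, -0.02587927]), 'grip_width': 0.08549353782350949}
```

View pics/top0.png

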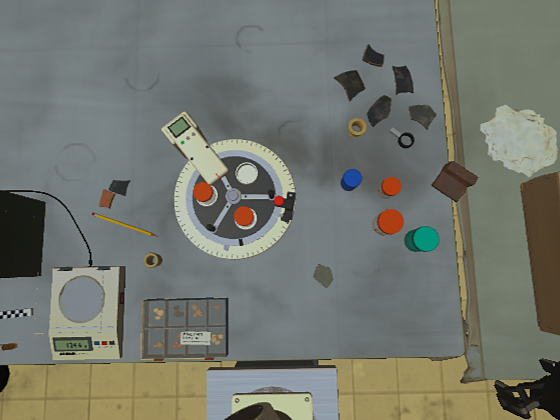

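View pics/scene0.png

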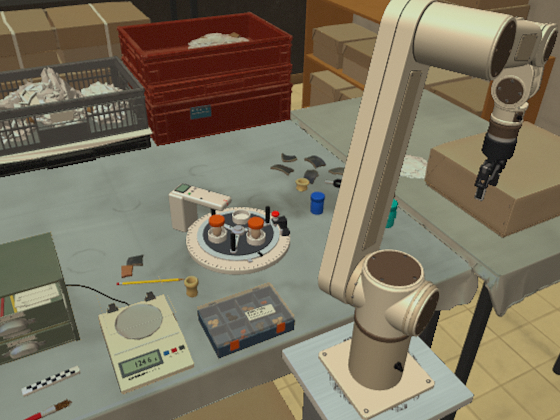

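The orange candidates are (391,186) and (390,222), with blue at (351,180) and teal at (422,239). The other two orange caps, (203,191) and (244,216), are fixed in the carousel. The empty cup is near (246,174), the plunger near (279,201) and the reading head near (205,155). Next I'll take a close crop.

```bash
python3 - <<'E'
from h import *
z=np.load('pics/top0.npz');p,d=z['p'],z['d']
i=cv2.resize(p[130:270,165:440],None,fx=2.9,fy=2.9,interpolation=cv2.INTER_CUBIC)
cv2.imwrite('pics/crop1.png',i[:,:,::-1])
for u,v in[(391,186),(390,222),(351,180),(422,239),(246,174),(203,191),(244,216),(279,201),(233,196)]: print(u,v,pd('top',u,v,d).round(3))
hsv=cv2.cvtColor(p,cv2.COLOR_RGB2HSV)
m=((hsv[...,0]<12)&(hsv[...,1]>180)&(hsv[...,2]>120)).astype(np.uint8)
n,l,s,c=cv2.connectedComponentsWithStats(m)
for k in range(1,n):
  if s[k,4]>40:
    vv,uu=np.where(l==k); P=np.array([pd('top',a,b,d) for a,b in zip(uu,vv)])
    print(c[k].round(1),s[k],'zmed',np.median(P[:,2]).round(3),P[P[:,2]>np.median(P[:,2])-.006].mean(0).round(4), np.ptp(P[P[:,2]>np.median(P[:,2])-.006],0).round(3))
E
```

```text
391 186 [ 0.583 -0.301  0.063]
390 222 [ 0.494 -0.289  0.079]
351 180 [ 0.6   -0.205  0.064]
422 239 [ 0.452 -0.361  0.081]
246 174 [0.626 0.052 0.04 ]
203 191 [0.573 0.147 0.104]
244 216 [0.512 0.052 0.104]
279 201 [ 0.548 -0.029  0.087]
233 196 [0.568 0.083 0.055]
[391.2 185.7] [382 177  19  18 267] zmed 0.063 [ 0.5808 -0.2983  0.0773] [0.205 0.29  0.936]
[202.2 191.2] [193 182  19  19 276] zmed 0.103 [0.5713 0.1476 0.1095] [0.194 0.205 0.895]
[278.3 200.3] [274 196  10   9  67] zmed 0.084 [ 0.5479 -0.0285  0.0991] [0.16  0.019 0.914]
[243.2 215.5] [234 206  19  19 281] zmed 0.103 [0.5124 0.0528 0.1095] [0.135 0.109 0.896]
[390.4 221.1] [378 209  25  25 483] zmed 0.082 [ 0.4952 -0.2895  0.0843] [0.124 0.283 0.917]
```

View pics/crop1.png

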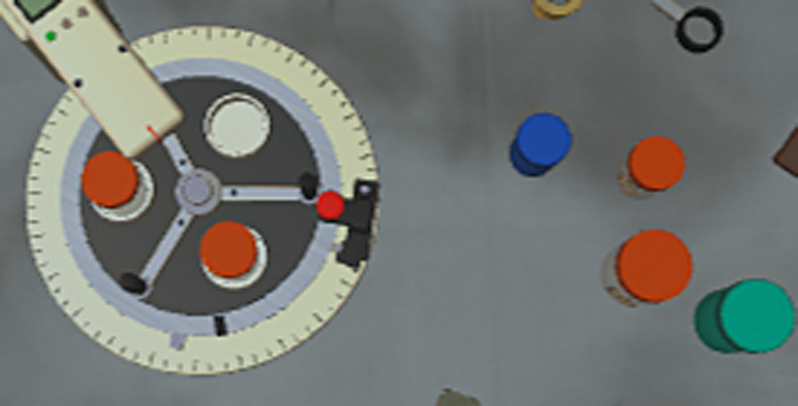

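The crop shows the small orange jar at top pixel (391,186), z 0.063, which matches 64 mm. The other orange one is taller (0.082) and wider. Visible posts are near crop (308,186) and (133,283), the third is hidden under the head, and the plunger is at crop (330,205). Now the carousel geometry and the head outline.

```bash
python3 - <<'E'
from h import *
z=np.load('pics/top0.npz');p,d=z['p'],z['d']
f=lambda u,v,z:pz('top',u,v,z)[:2]
jar=f(391.2,185.7,.0635); j1=f(202.5,191.5,.104); j2=f(243.5,215.8,.104)
cup=f(165+237/2.9,130+125/2.9,.055)
posts=[f(165+a/2.9,130+b/2.9,.1) for a,b in[(308,183),(130,283)]]
hub=f(165+198/2.9,130+190/2.9,.054); pl=f(278.5,200.5,.086)
print('jar',jar,'j1',j1,'j2',j2,'cup',cup,'posts',posts,'hub',hub,'pl',pl)
# hub from jars: fit
from scipy.optimize import least_squares
def m(q):
    c=lambda r,a:q[:2]+r*np.array([np.cos(q[2]+a),np.sin(q[2]+a)])
    D=np.pi/180
    return np.r_[c(.065,120*D)-j1,c(.065,-120*D)-j2,c(.065,0)-cup,c(.095,-60*D)-posts[0],c(.095,180*D)-posts[1],q[:2]-hub]
s=least_squares(m,[.568,.083,-.5]);print(s.x,np.degrees(s.x[2]),s.fun.round(4))
h=s.x[:2]
v=pl-h;print('plunger r,ang',np.hypot(*v),np.degrees(np.arctan2(v[1],v[0])))
# head points from depth
V,U=np.mgrid[100:210,150:250];o,_=ray('top',0,0)
P=np.array([pd('top',a,b,d) for a,b in zip(U.ravel(),V.ravel())])
k=(P[:,2]>.125)&(P[:,2]<.145)&(np.hypot(*(P[:,:2]-h).T)<.2); Q=P[k]
print(k.sum(),Q[:,2].min(),Q[:,2].max()); 
r=cv2.minAreaRect(((Q[:,:2])*1000).astype(np.float32));print(r,cv2.boxPoints(r))
np.save('head.npy',Q)
E
```

```text
jar [ 0.58360145 -0.30198301] j1 [0.57141968 0.14821493] j2 [0.51241746 0.05300844] cup [0.6246938  0.04911408] posts [array([ 0.56491607, -0.01165194]), array([0.48713246, 0.13136629])] hub [0.56936858 0.08267353] pl [ 0.54937437 -0.02822791]
[ 0.56892557  0.08297298 -0.55238251] -31.649186716567346 [-0.0006 -0.0003 -0.0007 -0.0009 -0.0004 -0.0002  0.0013 -0.0003  0.0009
  0.0015 -0.0004  0.0003]
plunger r,ang 0.11290654576258359 -99.97175345892002Traceback (most recent call last):
  File "<stdin>", line 20, in <module>
  File "h.py", line 15, in pd
    o,r=ray(n,u,v); return o+r*d[int(round(v)),int(round(u))]
        ~~~^^^^^^^
  File "h.py", line 10, in ray
    c=bot.camera_info(n);K=np.array(c['K']);T=np.array(c['world_from_camera'])
ValueError: time passes only in moves, steps and waits
```

```bash
sed -i 's/^def ray/import functools\n@functools.lru_cache\ndef info(n): return bot.camera_info(n)\ndef ray/; s/c=bot.camera_info(n);K/c=info(n);K/' h.py; python3 - <<'E'
from h import *
z=np.load('pics/top0.npz');d=z['d'];h=np.array([.5689,.0830])
V,U=np.mgrid[100:210,150:250]
P=np.array([pd('top',a,b,d) for a,b in zip(U.ravel(),V.ravel())])
k=(P[:,2]>.125)&(P[:,2]<.145)&(np.hypot(*(P[:,:2]-h).T)<.2); Q=P[k]
r=cv2.minAreaRect(((Q[:,:2])*1000).astype(np.float32));print(k.sum(),r,cv2.boxPoints(r).tolist())
best=None
for a in np.radians(np.arange(20,75,.5)):
    w=(Q[:,:2]-h)@np.array([-np.sin(a),np.cos(a)]); s=abs(w.max()+w.min())
    if best is None or s<best[0]: best=(s,np.degrees(a),w.min(),w.max())
print('head axis through hub',best)
a=np.radians(best[1]);c=np.array([.6243,.0489])
B=np.array([[np.cos(a),np.sin(a)],[-np.sin(a),np.cos(a)]])
q=(Q[:,:2]-h)@B.T; print('radial min',q[:,0].min(),'cup in head frame',B@(c-h))
dd=np.hypot(*(Q[:,:2]-c).T);i=dd.argmin();print('nearest',dd[i],Q[i]-np.r_[c,0])
for t in range(0,180,10):
    u=np.array([np.cos(np.radians(t)),np.sin(np.radians(t))]);n=np.array([-u[1],u[0]])
    e=Q[:,:2]-c; A=abs(e@u);N=abs(e@n)
    print(t,'clear if 85 along close %.1f  if 76 %.1f'%(1e3*np.maximum(A-.0425,N-.038).min(),1e3*np.maximum(A-.038,N-.0425).min()))
o=bot.get_obs();print(o['eef_pos'],o['tool_rot'],o['clock'])
from scipy.spatial.transform import Rotation as R
print(R.from_quat(o['tool_rot']).as_matrix().round(3))
print({k:np.round(v,4).tolist() for k,v in bot.camera_info('wrist').items() if not isinstance(v,str)})
E
```

```text
1840 ((664.4466552734375, 151.2801513671875), (165.3778839111328, 71.8678970336914), 40.647396087646484) [[578.3003540039062, 124.68067169189453], [625.1152954101562, 70.15213775634766], [750.5929565429688, 177.879638671875], [703.7780151367188, 232.40817260742188]]
head axis through hub (np.float64(0.0009847196873030983), np.float64(37.5), np.float64(-0.036800253136918884), np.float64(0.035815533449615786))
radial min 0.03535708414733251 cup in head frame [ 0.02319301 -0.06077873]
nearest 0.03641932086593703 [-0.00484061  0.0360962   0.13069688]
0 clear if 85 along close -2.1  if 76 -6.6
10 clear if 85 along close -1.6  if 76 -6.1
20 clear if 85 along close -2.4  if 76 -6.9
30 clear if 85 along close -4.3  if 76 -8.8
40 clear if 85 along close -8.2  if 76 -11.7
50 clear if 85 along close -11.5  if 76 -13.8
60 clear if 85 along close -13.8  if 76 -12.1
70 clear if 85 along close -12.2  if 76 -7.7
80 clear if 85 along close -8.8  if 76 -4.3
90 clear if 85 along close -6.6  if 76 -2.1
100 clear if 85 along close -6.1  if 76 -1.6
110 clear if 85 along close -6.9  if 76 -2.4
120 clear if 85 along close -8.8  if 76 -4.3
130 clear if 85 along close -11.7  if 76 -8.2
140 clear if 85 along close -13.8  if 76 -11.5
150 clear if 85 along close -12.1  if 76 -13.8
160 clear if 85 along close -7.7  if 76 -12.2
170 clear if 85 along close -4.3  if 76 -8.8
[ 0.19347539 -0.46039417  0.20560199] [ 9.80282111e-01  1.97600886e-01 -1.88083211e-04 -9.15284899e-04] 0.1
[[ 0.922  0.387 -0.001]
 [ 0.387 -0.922  0.002]
 [-0.    -0.002 -1.   ]]
{'K': [[361.0898, 0.0, 284.8207], [0.0, 361.0898, 209.7232], [0.0, 0.0, 1.0]], 'T_tool_cam': [[-0.0012, 0.9522, 0.3055, 0.078], [1.0, 0.0013, 0.0, 0.0003], [-0.0004, 0.3055, -0.9522, -0.1675], [0.0, 0.0, 0.0, 1.0]]}
```

Fit: hub (0.569,0.083), empty cup at -31.6° so its seat is (0.624,0.049), plunger r = 113 mm at -100°, residuals ≤1.5 mm. The head axis is at 37.5°, so the cup is 69° clockwise of it, as described. The jar is at (0.583,-0.302), reach 0.66. I'm moving above it.

Call:
play_rows --moves '[[1,[3.5,0.04,0],[0,0,0]],[1,[3.5,0.04,0],[0,0,0]],[1,[3.5,0.04,0],[0,0,0]],[1,[3.5,0.04,0],[0,0,0]],[1,[3.5,0.04,0],[0,0,0]],[1,[3.5,0.04,0],[0,0,0]],[1,[3.5,0.04,0],[0,0,0]],[1,[3.5,0.04,0],[0,0,0]],[1,[3.5,0.04,0],[0,0,0]],[1,[3.5,0.04,0],[0,0,0]],[1,[3.5,0.04,0],[0,0,0]],[1,[3.5,0.04,2],[0,0,0]]]'

```text
clock: 1.1
eef_pos: [0.5862, -0.3027, 0.19]
tool_rot: [0.98, 0.198, 0.003, 0.002]
ft_force: [1.1, -0.8, 1.3]
grip_width: 0.0853
```

Call:
play_rows --moves '[[1,[0,0,0],[0,0,0]],[1,[0,0,0],[0,0,0]]]'

```text
clock: 1.27
eef_pos: [0.5829, -0.3006, 0.1828]
tool_rot: [0.98, 0.199, -0.002, -0.002]
ft_force: [-0.0, -0.2, -1.0]
grip_width: 0.0854
```

```bash
python3 - <<'E'
from h import *
from scipy.spatial.transform import Rotation as R
o=bot.get_obs();M=R.from_quat(o['tool_rot']).as_matrix();print(o['clock'],o['eef_pos'],o['tool_rot'],o['joint_pos'])
p,d=snap('wrist','w1')
print('to jar, tool cm',100*M.T@(np.array([.5836,-.3020,.018])-o['eef_pos']))
E
```

```text
1.2667 [ 0.58287889 -0.30058537  0.18277264] [ 0.97995529  0.19919404 -0.00244443 -0.00184107] [-4.76026330e-01  5.77181244e-01  4.50478979e-01  1.45021151e+00
 -1.89926186e-04  2.26449418e+00]
to jar, tool cm [ 0.07801383  0.23388862 16.47618459]
```

View pics/w1.png

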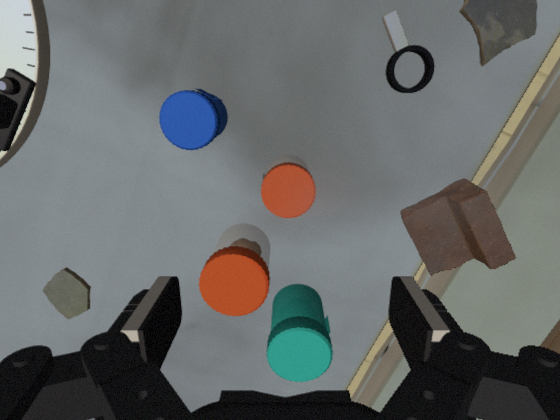

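The wrist view shows the small orange cap alone at (288,190). The fingers are open below it and the neighbouring jars are clear. I'll check the position from this view.

```bash
cat >> h.py <<'E'
from scipy.spatial.transform import Rotation as R
def wray(u,v,o):
    c=info('wrist');K=np.array(c['K']);T=np.eye(4);T[:3,:3]=R.from_quat(o['tool_rot']).as_matrix();T[:3,3]=o['eef_pos'];T=T@np.array(c['T_tool_cam'])
    return T[:3,3],T[:3,:3]@np.array([(u-K[0,2])/K[0,0],-(v-K[1,2])/K[1,1],-1])
def wpz(u,v,z,o):
    a,r=wray(u,v,o); return a+r*(z-a[2])/r[2]
def tocm(t,o=None):
    o=o or bot.get_obs(); return (100*R.from_quat(o['tool_rot']).as_matrix().T@(np.array(t)-o['eef_pos'])).round(2)
E
python3 - <<'E'
from h import *
o=bot.get_obs(); t=wpz(288.5,190,.064,o); print(t,o['eef_pos'],tocm([t[0],t[1],.018]))
E
```

```text
[ 0.58554709 -0.30369603  0.064     ] [ 0.58224771 -0.30178358  0.18441189] [ 0.28  0.35 16.64]
```

Call:
play_rows --moves '[[1,[0.1,0.1,2],[0,0,0]],[1,[0.1,0.1,2],[0,0,0]],[1,[0,0,2],[0,0,0]],[1,[0,0,2],[0,0,0]],[1,[0,0,2],[0,0,0]],[1,[0,0,2],[0,0,0]],[1,[0,0,2],[0,0,0]],[1,[0,0,1.5],[0,0,0]],[1,[0,0,1.0],[0,0,0]],[1,[0,0,0.3],[0,0,0]],[1,[0,0,0],[0,0,0]],[1,[0,0,0],[0,0,0]]]'

```text
clock: 2.32
eef_pos: [0.5857, -0.3046, 0.0198]
tool_rot: [0.98, 0.197, 0.001, 0.001]
ft_force: [1.2, -0.5, 0.6]
grip_width: 0.0852
```

Call:
play_rows --moves '[[-0.3,[0,0,0],[0,0,0]],[-0.3,[0,0,0],[0,0,0]],[-0.5,[0,0,0],[0,0,0]],[-0.5,[0,0,0],[0,0,0]],[-0.5,[0,0,0],[0,0,0]],[-0.5,[0,0,0],[0,0,0]],[-0.5,[0,0,0],[0,0,0]],[-0.5,[0,0,0],[0,0,0]]]'

```text
clock: 2.98
eef_pos: [0.586, -0.3038, 0.0196]
tool_rot: [0.98, 0.198, 0.001, 0.0]
ft_force: [-1.0, 1.0, 5.8]
grip_width: 0.04
```

Call:
play_rows --moves '[[-0.6,[0,0,-1],[0,0,0]],[-0.6,[0,0,-2],[0,0,0]],[-0.6,[0,0,-2.5],[0,0,0]],[-0.6,[0,0,-2.5],[0,0,0]],[-0.6,[0,0,-2.5],[0,0,0]],[-0.6,[0,0,-2.5],[0,0,0]],[-0.6,[0,0,-2.5],[0,0,0]],[-0.6,[0,0,-1.5],[0,0,0]],[-0.6,[0,0,-0.8],[0,0,0]],[-0.6,[0,0,0],[0,0,0]],[-0.6,[0,0,0],[0,0,0]]]'

```text
clock: 3.9
eef_pos: [0.5852, -0.3037, 0.1959]
tool_rot: [0.98, 0.198, -0.0, -0.0]
ft_force: [0.7, -0.4, -0.3]
grip_width: 0.0397
```

```bash
python3 - <<'E'
from h import *
o=bot.get_obs();print(o['eef_pos'],o['grip_width'],o['ft_force'],tocm([.6243,.0489,.20]),R.from_quat(o['tool_rot']).as_matrix().round(3).tolist())
E
```

```text
[ 0.58521076 -0.30369218  0.19589922] 0.039741801665552336 [ 0.70835086 -0.43391068 -0.29304318] [ 17.26 -30.99  -0.4 ] [[0.922, 0.387, -0.0], [0.387, -0.922, 0.0], [-0.0, -0.0, -1.0]]
```

Call:
play_rows --moves '[[-0.6,[0.8,-1.5,0],[0,0,0]],[-0.6,[1.5,-2.7,0],[0,0,0]],[-0.6,[1.9,-3.4,0],[0,0,0]],[-0.6,[1.9,-3.4,0],[0,0,0]],[-0.6,[1.9,-3.4,0],[0,0,0]],[-0.6,[1.9,-3.4,0],[0,0,0]],[-0.6,[1.9,-3.4,0],[0,0,0]],[-0.6,[1.9,-3.4,0],[0,0,0]],[-0.6,[1.6,-2.9,0],[0,0,0]],[-0.6,[1.2,-2.1,0],[0,0,0]],[-0.6,[0.7,-1.3,0],[0,0,0]]]'

```text
clock: 4.82
eef_pos: [0.6228, 0.0518, 0.1943]
tool_rot: [0.98, 0.2, -0.002, -0.001]
ft_force: [-1.3, 0.4, -1.0]
grip_width: 0.0396
```

Call:
play_rows --moves '[[-0.6,[0,0,0],[0,0,-0.12]],[-0.6,[0,0,0],[0,0,-0.12]],[-0.6,[0,0,0],[0,0,-0.12]],[-0.6,[0,0,0],[0,0,-0.12]],[-0.6,[0,0,0],[0,0,-0.12]],[-0.6,[0,0,0],[0,0,-0.12]],[-0.6,[0,0,0],[0,0,-0.12]],[-0.6,[0,0,0],[0,0,-0.12]],[-0.6,[0,0,0],[0,0,-0.12]],[-0.6,[0,0,0],[0,0,-0.12]],[-0.6,[0,0,0],[0,0,0]],[-0.6,[0,0,0],[0,0,0]]]'

```text
clock: 5.82
eef_pos: [0.6235, 0.0474, 0.1953]
tool_rot: [0.699, 0.715, -0.001, -0.001]
ft_force: [0.7, -0.2, 0.3]
grip_width: 0.0398
```

```bash
python3 - <<'E'
from h import *
o=bot.get_obs();print(o['clock'],o['eef_pos'],o['grip_width'],o['ft_force'],tocm([.6243,.0489,.065]),R.from_quat(o['tool_rot']).as_matrix().round(3).tolist(),o['joint_pos'].round(2))
p,d=snap('wrist','w2')
q,e=snap('scene','s2')
big=np.vstack([p,cv2.resize(q[130:290,150:430],(560,320),interpolation=cv2.INTER_CUBIC)])
big=cv2.resize(big,None,fx=.81,fy=.81);cv2.imwrite('pics/c2.png',big[:,:,::-1]);print(big.shape)
E
```

```text
5.8167 [0.62351426 0.04744279 0.19530639] 0.039778482874167485 [ 0.74645814 -0.2395563   0.3107329 ] [ 0.15  0.11 13.03] [[-0.023, 1.0, -0.002], [1.0, 0.023, -0.0], [-0.0, -0.002, -1.0]] [ 0.08  0.5   0.36  1.43 -0.    1.62]
(599, 454, 3)
```

View pics/c2.png

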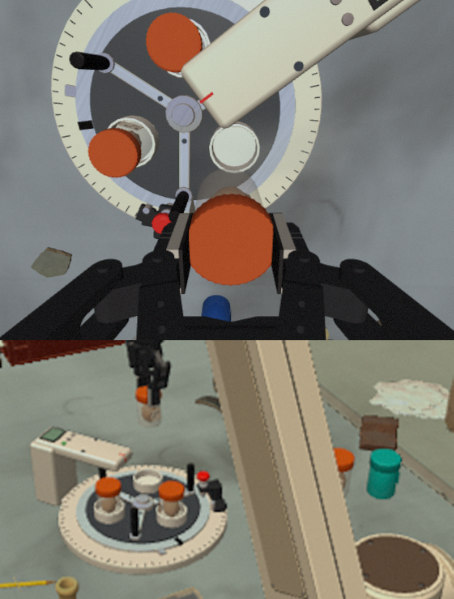

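The jar hangs upright between the pads, with its cap at about (285,296) in the full wrist frame. The empty cup's rim is at (291,183) and the head arm's nearest corner at (274,153). I'll measure the jar's offset and the cup from here.

```bash
python3 - <<'E'
from h import *
o=bot.get_obs(); z=o['eef_pos'][2]
print('tcp',o['eef_pos'],'jar',wpz(285,296,z+.045,o))
print('cup',wpz(291,183,.056,o),'hub',wpz(226.5,141.5,.054,o))
for u,v in[(226,88),(272,155),(469,42)]: print('head',wpz(u,v,.137,o))
print('plunger',wpz(199,277,.086,o))
p=np.load('pics/w2.npz')['p'][250:370,200:370]
h=cv2.cvtColor(p,cv2.COLOR_RGB2HSV);m=(h[...,0]<14)&(h[...,1]>150);v,u=np.where(m);print(u.min()+200,u.max()+200,v.min()+250,v.max()+250)
E
```

```text
tcp [0.62380007 0.04757332 0.19572477] jar [0.6235537  0.05111639 0.24072477]
cup [0.62875499 0.05129483 0.056     ] hub [0.57308513 0.08564019 0.054     ]
head [0.58670468 0.12782309 0.137     ]
head [0.61450131 0.08860688 0.137     ]
head [0.72644353 0.15601319 0.137     ]
plunger [ 0.5515024  -0.02602959  0.086     ]
200 343 250 351
```

```bash
python3 - <<'E'
from h import *
o=bot.get_obs(); z=o['eef_pos'][2]
p=np.load('pics/w2.npz')['p']
h=cv2.cvtColor(p,cv2.COLOR_RGB2HSV);m=(h[...,0]<14)&(h[...,1]>150)
c=np.where(m[230:360,285])[0]+230;print(c.min(),c.max())
print(wpz(285,c.max()+.5,z+.0444,o)-o['eef_pos'],wpz(285,c.min(),z+.0444,o)-o['eef_pos'])
# hub from wrist at cup using known relation; cup relative hub
t=np.load('pics/w2.npz')['p'];g=cv2.cvtColor(t,cv2.COLOR_RGB2GRAY)
# top camera again, compare the hub using depth of the two fixed jars in scene cam
z2=np.load('pics/scene0.npz');P,D=z2['p'],z2['d']
h=cv2.cvtColor(P,cv2.COLOR_RGB2HSV);m=((h[...,0]<12)&(h[...,1]>180)&(h[...,2]>120)).astype(np.uint8)
n,l,s,cc=cv2.connectedComponentsWithStats(m)
for k in range(1,n):
  if s[k,4]>60:
    v,u=np.where(l==k);A=np.array([pd('scene',a,b,D) for a,b in zip(u,v)]);A=A[abs(A[:,2]-A[:,2].max())<.008] if A[:,2].max()<.12 else A
    print(cc[k].round(1),s[k,4],np.median(A,0).round(4),A.mean(0).round(4))
E
```

```text
239 351
[ 0.00036449 -0.02270561  0.0444    ] [-0.00079308  0.02702598  0.0444    ]
[216.  220.1] 139 [0.5696 0.1515 0.1052] [0.5692 0.1509 0.1052]
[255.1 222.3] 152 [0.5075 0.0587 0.1044] [0.4937 0.0644 0.115 ]
```

The jar is centred on the TCP. The grasp confirmed the wrist camera to within 0.5 mm, while the top camera is off by about 3–5 mm, so I'm trusting the wrist values: cup (0.6286,0.0514), hub (0.5733,0.0855). Descending to just above the rim.

Call:
play_rows --moves '[[-0.6,[0.2,0.24,1],[0,0,0]],[-0.6,[0.2,0.24,2],[0,0,0]],[-0.6,[0,0,2],[0,0,0]],[-0.6,[0,0,2],[0,0,0]],[-0.6,[0,0,1.5],[0,0,0]],[-0.6,[0,0,1.5],[0,0,0]],[-0.6,[0,0,1],[0,0,0]],[-0.6,[0,0,0],[0,0,0]],[-0.6,[0,0,0],[0,0,0]],[-0.6,[0,0,0],[0,0,0]]]'

```text
clock: 6.75
eef_pos: [0.6296, 0.052, 0.0872]
tool_rot: [0.698, 0.716, 0.001, 0.0]
ft_force: [0.4, 0.4, -0.8]
grip_width: 0.0395
```

```bash
python3 - <<'E'
from h import *
o=bot.get_obs();print(o['clock'],o['eef_pos'],o['ft_force'],tocm([.6286,.0514,.065]))
p,d=snap('scene','s3')
q,e=snap('wrist','w3')
a=cv2.resize(p[170:270,170:310],(560,400),interpolation=cv2.INTER_CUBIC)
b=cv2.resize(q,(267,200))
cv2.imwrite('pics/c3.png',np.vstack([a,np.hstack([b,np.zeros((200,293,3),np.uint8)])])[:,:,::-1])
E
```

```text
6.75 [0.62963153 0.05197391 0.08719491] [ 0.35505936  0.40099398 -0.81515498] [-0.05 -0.11  2.22]
```

View pics/c3.png

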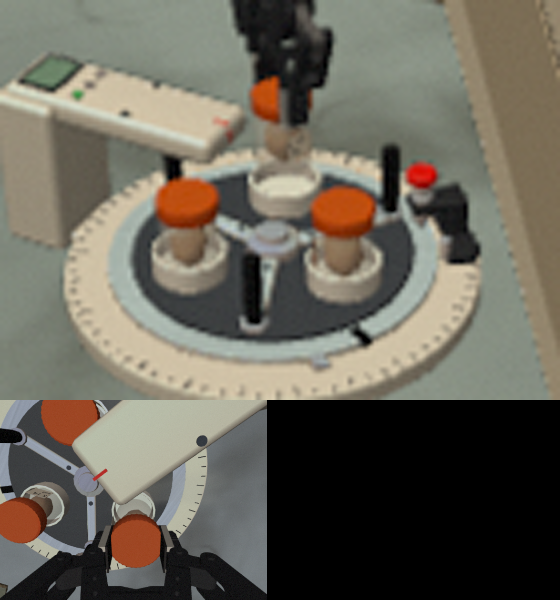

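The scene view shows the jar directly over the empty cup, with the gripper clear of the head arm. Lowering slowly.

Call:
play_rows --moves '[[-0.6,[-0.05,-0.1,0.3],[0,0,0]],[-0.6,[0,0,0.3],[0,0,0]],[-0.6,[0,0,0.3],[0,0,0]],[-0.6,[0,0,0.3],[0,0,0]],[-0.6,[0,0,0.2],[0,0,0]],[-0.6,[0,0,0],[0,0,0]],[-0.6,[0,0,0],[0,0,0]]]'

```text
clock: 7.43
eef_pos: [0.6278, 0.0513, 0.0721]
tool_rot: [0.698, 0.717, -0.0, -0.0]
ft_force: [-0.9, 0.7, 0.2]
grip_width: 0.0398
```

Call:
play_rows --moves '[[-0.6,[0,0,0.2],[0,0,0]],[-0.6,[0,0,0.2],[0,0,0]],[-0.6,[0,0,0.2],[0,0,0]],[-0.6,[0,0,0],[0,0,0]],[-0.6,[0,0,0],[0,0,0]]]'

```text
clock: 7.85
eef_pos: [0.6278, 0.0514, 0.0662]
tool_rot: [0.697, 0.717, -0.0, -0.0]
ft_force: [0.3, 0.4, -1.5]
grip_width: 0.04
```

Call:
play_rows --moves '[[0.3,[0,0,0],[0,0,0]],[0.5,[0,0,0],[0,0,0]],[0.5,[0,0,0],[0,0,0]],[0.5,[0,0,0],[0,0,0]],[0.5,[0,0,0],[0,0,0]],[0.5,[0,0,0],[0,0,0]]]'

```text
clock: 8.35
eef_pos: [0.628, 0.0513, 0.0665]
tool_rot: [0.697, 0.717, 0.0, 0.0]
ft_force: [0.7, 0.5, 1.0]
grip_width: 0.0643
```

Call:
play_rows --moves '[[0.5,[0,0,-0.5],[0,0,0]],[0.5,[0,0,-1],[0,0,0]],[0.5,[0,0,-1.5],[0,0,0]],[0.5,[0,0,-2],[0,0,0]],[0.5,[0,0,-2],[0,0,0]],[0.5,[0,0,-2],[0,0,0]],[0.5,[0,0,-2],[0,0,0]],[0.5,[0,0,-1.5],[0,0,0]],[0.5,[0,0,-0.5],[0,0,0]],[-1,[0,0,0],[0,0,0]],[-1,[0,0,0],[0,0,0]]]'

```text
clock: 9.27
eef_pos: [0.6279, 0.0514, 0.1965]
tool_rot: [0.697, 0.717, 0.0, 0.0]
ft_force: [-0.1, 0.3, -0.8]
grip_width: 0.0408
```

```bash
python3 - <<'E'
from h import *
o=bot.get_obs();print(o['clock'],o['eef_pos'],o['ft_force'],R.from_quat(o['tool_rot']).as_matrix().round(3).tolist())
p,d=snap('scene','s4'); q,e=snap('wrist','w4')
a=cv2.resize(p[170:270,170:310],(420,300),interpolation=cv2.INTER_CUBIC)
b=cv2.resize(q,(420,315))
cv2.imwrite('pics/c4.png',np.vstack([a,b])[:580,:,::-1])
c=info('wrist')
def wpd(u,v):
    A,r=wray(u,v,o); return A+r*e[v,u]
h=cv2.cvtColor(q,cv2.COLOR_RGB2HSV);m=((h[...,0]<14)&(h[...,1]>150)).astype(np.uint8)
n,l,s,cc=cv2.connectedComponentsWithStats(m)
for k in range(1,n):
  if s[k,4]>150:
    v,u=np.where(l==k);A=np.array([wpd(a,b) for a,b in zip(u,v)]);zt=np.percentile(A[:,2],90);B=A[abs(A[:,2]-zt)<.004];print(cc[k].round(1),s[k],'ztop',zt.round(4),'std',B[:,2].std().round(4),((B.max(0)+B.min(0))/2).round(4),B.mean(0).round(4))
E
```

```text
9.2667 [0.6279068  0.05136822 0.19645217] [-0.14993484  0.31303022 -0.83082906] [[-0.027, 1.0, 0.0], [1.0, 0.027, 0.0], [0.0, 0.0, -1.0]]
[208.   56.6] [ 175   22   69   73 3694] ztop 0.1057 std 0.0008 [0.5741 0.1501 0.1045] [0.5739 0.1512 0.1048]
[136.6 192.1] [ 105  162   64   61 3025] ztop 0.1054 std 0.0008 [0.5154 0.0549 0.1041] [0.5158 0.0557 0.1045]
[279.8 202.1] [ 252  172   58   60 2543] ztop 0.1057 std 0.0007 [0.6246 0.0506 0.1047] [0.624  0.0514 0.1048]
[195.5 279.6] [182 266  29  27 536] ztop 0.0874 std 0.001 [ 0.5523 -0.0269  0.0862] [ 0.5523 -0.0261  0.0862]
```

View pics/c4.png

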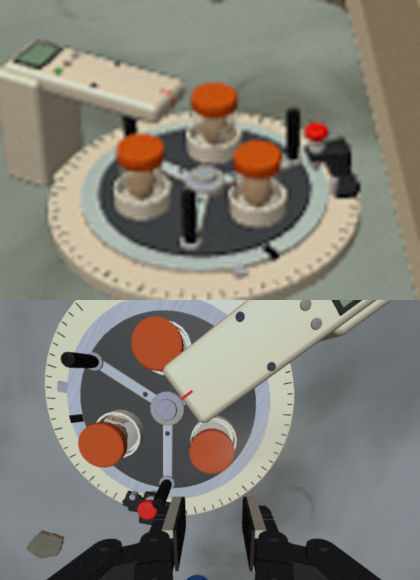

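Jar seated: its cap top is at z 0.1047, against 0.1045 on the fixed jars, and it stands upright. In the wrist frame the opposite post's top is at about (88,78), the stop bracket and red knob at (197,280), and a black mark on the flange at (103,158). I'll work out the push start.

```bash
python3 - <<'E'
from h import *
o=bot.get_obs(); h=np.array([.572,.0853])
def rp(n,P): v=P[:2]-h; print(n,P.round(4),'r',np.hypot(*v).round(4),'ang',np.degrees(np.arctan2(v[1],v[0])).round(1))
f=4/3
rp('post_opp',wpz(67*f,59*f,.1,o)); rp('hub',wpz(167*f,108*f,.054,o))
rp('black',wpz(77*f,118*f,.03,o)); rp('tab',wpz(62*f,86*f,.03,o)); rp('plunger',wpz(195.5,279.6,.086,o))
rp('head red',wpz(188*f,94*f,.137,o)); rp('br',wpz(128*f,196*f,.05,o))
print(tocm([.5068,.1606,.12],o))
E
```

```text
post_opp [0.4907 0.1354 0.1   ] r 0.0955 ang 148.4
hub [0.5729 0.0871 0.054 ] r 0.002 ang 62.2
black [0.4575 0.0687 0.03  ] r 0.1157 ang -171.7
tab [0.4446 0.1066 0.03  ] r 0.1292 ang 170.5
plunger [ 0.5519 -0.0248  0.086 ] r 0.1119 ang -100.3
head red [0.6044 0.1102 0.137 ] r 0.0408 ang 37.5
br [ 0.5197 -0.0259  0.05  ] r 0.1229 ang -115.2
[ 11.26 -11.71   7.53]
```

The post is confirmed at r 95.5 mm, 148.4°. The black flange slot is 71° before the plunger, so I expect the stop after about 71°. Moving behind the post with the fingers shut.

Call:
play_rows --moves '[[-1,[1.5,-1.6,0],[0,0,0]],[-1,[2.3,-2.4,0],[0,0,0]],[-1,[2.6,-2.7,0],[0,0,0]],[-1,[2.6,-2.7,0],[0,0,0]],[-1,[2.26,-2.31,0],[0,0,0]],[-1,[0,0,0],[0,0,0.116]],[-1,[0,0,1],[0,0,0.116]],[-1,[0,0,2],[0,0,0.116]],[-1,[0,0,2],[0,0,0.116]],[-1,[0,0,2],[0,0,0.116]],[-1,[0,0,0.5],[0,0,0]],[-1,[0,0,0],[0,0,0]]]'

```text
clock: 10.37
eef_pos: [0.5055, 0.16, 0.1187]
tool_rot: [0.873, 0.488, -0.003, -0.001]
ft_force: [-0.1, -0.1, 0.4]
grip_width: 0.0001
```

Call:
play_rows --moves '[[-1,[0,0,1.4],[0,0,0]],[-1,[0,0,1.4],[0,0,0]],[-1,[0,0,1.4],[0,0,0]],[-1,[0,0,1.0],[0,0,0]],[-1,[0,0,0.4],[0,0,0]],[-1,[0,0,0],[0,0,0]],[-1,[0,0,0],[0,0,0]]]'

```text
clock: 10.95
eef_pos: [0.5083, 0.1609, 0.066]
tool_rot: [0.873, 0.487, 0.0, 0.0]
ft_force: [0.1, 0.0, 0.9]
grip_width: -0.0003
```

```bash
python3 - <<'E'
from h import *
o=bot.get_obs();print(o['clock'],o['eef_pos'],o['ft_force'],o['grip_width'],tocm([.491,.1352,.065]),R.from_quat(o['tool_rot']).as_matrix().round(3).tolist(),o['joint_pos'].round(2))
E
```

```text
10.95 [0.50832641 0.16087504 0.06601853] [0.08915275 0.01996266 0.92990388] -0.00030414144126375314 [-3.09 -0.13  0.1 ] [[0.525, 0.851, 0.001], [0.851, -0.525, 0.0], [0.001, 0.0, -1.0]] [ 0.31  0.41 -0.14  1.02  0.    2.43]
```

Call:
play_rows --moves '[[-1,[-0.4,0,0],[0,0,0]],[-1,[-0.4,0,0],[0,0,0]],[-1,[-0.2,0,0],[0,0,0]],[-1,[-0.15,0,0],[0,0,0]],[-1,[-0.15,0,0],[0,0,0]],[-1,[0,0,0],[0,0,0]],[-1,[0,0,0],[0,0,0]]]'

```text
clock: 11.53
eef_pos: [0.5012, 0.1497, 0.0657]
tool_rot: [0.873, 0.487, 0.0, 0.0]
ft_force: [-0.0, 0.8, -0.0]
grip_width: -0.0002
```

Call:
play_rows --moves '[[-1,[-0.19,-0.034,0],[0,0,-0.02]],[-1,[-0.38,-0.064,0],[0,0,-0.04]],[-1,[-0.38,-0.064,0],[0,0,-0.04]],[-1,[-0.38,-0.064,0],[0,0,-0.04]],[-1,[-0.38,-0.064,0],[0,0,-0.04]],[-1,[-0.38,-0.064,0],[0,0,-0.04]],[-1,[-0.38,-0.064,0],[0,0,-0.04]],[-1,[-0.38,-0.064,0],[0,0,-0.04]],[-1,[-0.38,-0.064,0],[0,0,-0.04]],[-1,[-0.38,-0.064,0],[0,0,-0.04]],[-1,[-0.19,-0.034,0],[0,0,-0.02]],[-1,[0,0,0],[0,0,0]]]'

```text
clock: 12.53
eef_pos: [0.4814, 0.1166, 0.0655]
tool_rot: [0.759, 0.651, 0.0, 0.0]
ft_force: [1.2, 0.6, -0.1]
grip_width: 0.0001
```

```bash
cat >> h.py <<'E'
H=np.array([.572,.0853])
def st():
    o=bot.get_obs();M=R.from_quat(o['tool_rot']).as_matrix();f=M.T@o['ft_force'];v=o['eef_pos'][:2]-H
    xa=np.degrees(np.arctan2(M[1,0],M[0,0]))
    print(round(o['clock'],2),o['eef_pos'].round(4),'F tool',f.round(1),'r',np.hypot(*v).round(4),'ang',np.degrees(np.arctan2(v[1],v[0])).round(2),'xang',xa.round(2))
E
python3 -c "
from h import *
st();p,d=snap('top','t5')
h=cv2.cvtColor(p,cv2.COLOR_RGB2HSV);m=((h[...,0]<12)&(h[...,1]>180)&(h[...,2]>120)).astype(np.uint8)
n,l,s,c=cv2.connectedComponentsWithStats(m)
for k in range(1,n):
  if s[k,4]>40: print(c[k].round(1),s[k,4],pz('top',*c[k],.104).round(4))
"
```

```text
12.53 [0.4814 0.1166 0.0655] F tool [0.7 1.1 0.1] r 0.0958 ang 160.92 xang 81.25
[234.6 165.1] 258 [0.6329 0.073  0.104 ]
[278.2 200.2] 68 [ 0.547  -0.0276  0.104 ]
[252. 208.] 283 [0.5302 0.0333 0.104 ]
[390.5 221.1] 479 [ 0.4932 -0.2836  0.104 ]
```

It's turning as commanded: the jar went from -31.6° to -8.9°. Continuing.

Call:
play_rows --moves '[[-1,[-0.19,-0.034,0],[0,0,-0.02]],[-1,[-0.38,-0.064,0],[0,0,-0.04]],[-1,[-0.38,-0.064,0],[0,0,-0.04]],[-1,[-0.38,-0.064,0],[0,0,-0.04]],[-1,[-0.38,-0.064,0],[0,0,-0.04]],[-1,[-0.38,-0.064,0],[0,0,-0.04]],[-1,[-0.38,-0.064,0],[0,0,-0.04]],[-1,[-0.38,-0.064,0],[0,0,-0.04]],[-1,[-0.38,-0.064,0],[0,0,-0.04]],[-1,[-0.38,-0.064,0],[0,0,-0.04]],[-1,[-0.38,-0.064,0],[0,0,-0.04]],[-1,[-0.19,-0.034,0],[0,0,-0.02]]]'

```text
clock: 13.58
eef_pos: [0.4764, 0.0752, 0.0654]
tool_rot: [0.598, 0.802, 0.0, -0.0]
ft_force: [0.8, 2.8, 0.2]
grip_width: -0.0002
```

Call:
play_rows --moves '[[-1,[-0.19,-0.034,0],[0,0,-0.02]],[-1,[-0.38,-0.064,0],[0,0,-0.04]],[-1,[-0.19,-0.034,0],[0,0,-0.02]],[-1,[0,0,0],[0,0,0]],[-1,[0,0,0],[0,0,0]]]'

```text
clock: 14.0
eef_pos: [0.477, 0.067, 0.0652]
tool_rot: [0.567, 0.824, -0.001, -0.0]
ft_force: [0.1, -0.4, 0.4]
grip_width: 0.0
```

```bash
python3 -c "
from h import *
st()"
```

```text
14.0 [0.477  0.067  0.0652] F tool [-0.4 -0.  -0.4] r 0.0967 ang -169.11 xang 110.98
```

Call:
play_rows --moves '[[-1,[-0.19,-0.034,0],[0,0,-0.02]],[-1,[-0.19,-0.034,0],[0,0,-0.02]],[-1,[-0.19,-0.034,0],[0,0,-0.02]],[-1,[-0.19,-0.034,0],[0,0,-0.02]],[-1,[-0.19,-0.034,0],[0,0,-0.02]],[-1,[-0.095,-0.0175,0],[0,0,-0.01]],[-1,[-0.095,-0.0175,0],[0,0,-0.01]]]'

```text
clock: 14.58
eef_pos: [0.4798, 0.056, 0.0652]
tool_rot: [0.515, 0.857, -0.0, -0.0]
ft_force: [-1.3, 0.5, 0.4]
grip_width: 0.0001
```

```bash
python3 -c "
from h import *
st()"
```

```text
14.58 [0.4798 0.056  0.0652] F tool [ 1.1 -0.9 -0.4] r 0.0967 ang -162.33 xang 117.95
```

Call:
play_rows --moves '[[-1,[-0.095,-0.0175,0],[0,0,-0.01]],[-1,[-0.095,-0.0175,0],[0,0,-0.01]],[-1,[-0.095,-0.0175,0],[0,0,-0.01]],[-1,[-0.095,-0.0175,0],[0,0,-0.01]]]'

```text
clock: 14.92
eef_pos: [0.4811, 0.0524, 0.0652]
tool_rot: [0.498, 0.867, -0.0, -0.0]
ft_force: [-1.9, 0.8, -0.9]
grip_width: -0.0003
```

```bash
python3 -c "
from h import *
st()"
```

```text
14.92 [0.4811 0.0524 0.0652] F tool [ 1.6 -1.3  0.9] r 0.0967 ang -160.1 xang 120.25
```

Call:
play_rows --moves '[[-1,[-0.095,-0.0175,0],[0,0,-0.01]],[-1,[-0.095,-0.0175,0],[0,0,-0.01]],[-1,[-0.095,-0.0175,0],[0,0,-0.01]],[-1,[-0.095,-0.0175,0],[0,0,-0.01]],[-1,[-0.095,-0.0175,0],[0,0,-0.01]]]'

```text
clock: 15.33
eef_pos: [0.483, 0.0479, 0.0653]
tool_rot: [0.476, 0.879, -0.0, -0.0]
ft_force: [-1.7, 0.5, -1.3]
grip_width: -0.0003
```

```bash
python3 -c "
from h import *
st();o=bot.get_obs()
q,e=snap('wrist','w6')
i=cv2.resize(q[0:420,60:480],(600,600));cv2.imwrite('pics/c6.png',i[:,:,::-1])"
```

```text
15.33 [0.483  0.0479 0.0653] F tool [ 1.4 -1.2  1.3] r 0.0966 ang -157.21 xang 123.12
```

View pics/c6.png

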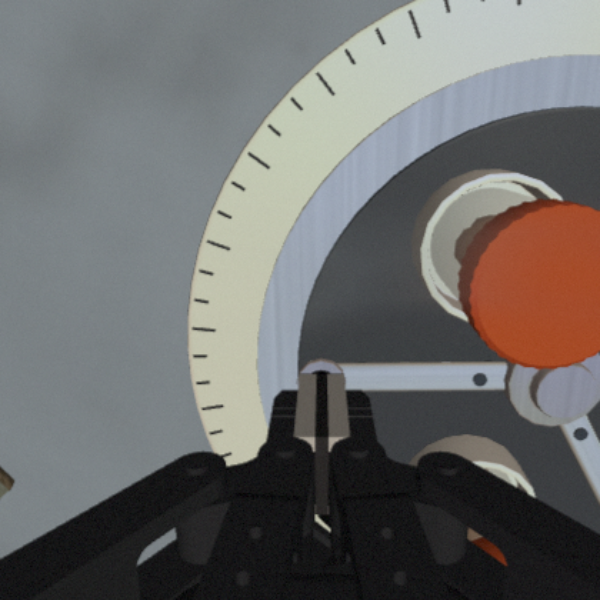

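The view shows the fingers in line with the post's spoke and nothing in the way; the bracket is hidden behind the gripper. Now creeping on by feel.

Call:
play_rows --moves '[[-1,[-0.095,-0.0175,0],[0,0,-0.01]],[-1,[-0.095,-0.0175,0],[0,0,-0.01]],[-1,[-0.07,-0.013,0],[0,0,-0.0075]],[-1,[-0.047,-0.009,0],[0,0,-0.005]]]'

```text
clock: 15.72
eef_pos: [0.4844, 0.0451, 0.0654]
tool_rot: [0.462, 0.887, -0.0, 0.0]
ft_force: [-2.3, 1.1, -1.0]
grip_width: 0.0003
```

Call:
play_rows --moves '[[-1,[-0.047,-0.009,0],[0,0,-0.005]],[-1,[-0.047,-0.009,0],[0,0,-0.005]],[-1,[-0.047,-0.009,0],[0,0,-0.005]],[-1,[-0.047,-0.009,0],[0,0,-0.005]],[-1,[-0.047,-0.009,0],[0,0,-0.005]]]'

```text
clock: 16.13
eef_pos: [0.4854, 0.0429, 0.0654]
tool_rot: [0.451, 0.893, 0.0, 0.0]
ft_force: [-1.3, 1.0, -1.7]
grip_width: 0.0001
```

Call:
play_rows --moves '[[-1,[-0.047,-0.009,0],[0,0,-0.005]],[-1,[-0.047,-0.009,0],[0,0,-0.005]],[-1,[-0.047,-0.009,0],[0,0,-0.005]],[-1,[-0.047,-0.009,0],[0,0,-0.005]],[-1,[-0.047,-0.009,0],[0,0,-0.005]]]'

```text
clock: 16.55
eef_pos: [0.4864, 0.0408, 0.0654]
tool_rot: [0.44, 0.898, 0.0, 0.0]
ft_force: [-1.4, 1.8, -1.9]
grip_width: -0.0001
```

Call:
play_rows --moves '[[-1,[-0.047,-0.009,0],[0,0,-0.005]],[-1,[-0.047,-0.009,0],[0,0,-0.005]],[-1,[-0.047,-0.009,0],[0,0,-0.005]],[-1,[-0.047,-0.009,0],[0,0,-0.005]]]'

```text
clock: 16.88
eef_pos: [0.4873, 0.0391, 0.0654]
tool_rot: [0.431, 0.902, 0.0, 0.0]
ft_force: [-1.9, 1.6, -1.8]
grip_width: -0.0
```

Call:
play_rows --moves '[[-1,[-0.047,-0.009,0],[0,0,-0.005]],[-1,[-0.047,-0.009,0],[0,0,-0.005]],[-1,[-0.047,-0.009,0],[0,0,-0.005]]]'

```text
clock: 17.13
eef_pos: [0.4876, 0.0383, 0.0653]
tool_rot: [0.424, 0.906, 0.0, -0.001]
ft_force: [-3.3, 3.2, 0.2]
grip_width: -0.0001
```

The force rose from 2.5 to 4.6 N and the tool advanced less than commanded. One small step to confirm the stop.

Call:
play_rows --moves '[[-1,[-0.03,-0.006,0],[0,0,-0.003]],[-1,[0,0,0],[0,0,0]]]'

```text
clock: 17.3
eef_pos: [0.4877, 0.0382, 0.0654]
tool_rot: [0.423, 0.906, 0.0, -0.001]
ft_force: [-3.8, 4.9, -0.2]
grip_width: -0.0001
```

At the stop: 6 N with no further advance. Backing straight off, then rising.

Call:
play_rows --moves '[[-1,[0.2,0,0],[0,0,0]],[-1,[0.6,0,0],[0,0,0]],[-1,[1,0,0],[0,0,0]],[-1,[0.6,0,0],[0,0,0]],[-1,[0,0,-1],[0,0,0]],[-1,[0,0,-2.5],[0,0,0]],[-1,[0,0,-2.5],[0,0,0]],[-1,[0,0,-2.5],[0,0,0]],[-1,[0,0,-2.5],[0,0,0]],[-1,[0,0,-2],[0,0,0]],[-1,[0,0,-0.5],[0,0,0]],[-1,[0,0,0],[0,0,0]]]'

```text
clock: 18.3
eef_pos: [0.4738, 0.0564, 0.2022]
tool_rot: [0.423, 0.906, 0.001, 0.002]
ft_force: [-0.4, 0.2, 0.1]
grip_width: -0.0002
```

Call:
play_rows --moves '[[-1,[0,0,0],[0,0,0.12]],[-1,[0,0,0],[0,0,0.12]],[-1,[0,0,0],[0,0,0.12]],[-1,[0,0,0],[0,0,0.12]],[-1,[0,0,0],[0,0,0.12]],[-1,[0,0,0],[0,0,0.12]],[-1,[0,0,0],[0,0,0.12]],[-1,[0,0,0],[0,0,0.12]],[-1,[0,0,0],[0,0,0.12]],[-1,[0,0,0],[0,0,0.12]],[-1,[0,0,0],[0,0,0.07]],[-1,[0,0,0],[0,0,0]]]'

```text
clock: 19.3
eef_pos: [0.4715, 0.056, 0.1985]
tool_rot: [0.878, 0.478, -0.002, -0.001]
ft_force: [0.1, 0.2, -0.3]
grip_width: -0.0004
```

```bash
python3 -c "
from h import *
st();print(tocm([.552,-.0257,.16]))
p,d=snap('top','t7')
h=cv2.cvtColor(p,cv2.COLOR_RGB2HSV);m=((h[...,0]<12)&(h[...,1]>180)&(h[...,2]>120)).astype(np.uint8)
n,l,s,c=cv2.connectedComponentsWithStats(m)
for k in range(1,n):
  if s[k,4]>20: print(c[k].round(1),s[k,4],pz('top',*c[k],.104).round(4))
"
```

```text
19.3 [0.4715 0.056  0.1985] F tool [0.2 0.  0.3] r 0.1047 ang -163.75 xang 57.15
[-2.48 11.21  3.83]
[257.2 186.1] 279 [0.5816 0.0206 0.104 ]
[278.2 200.2] 68 [ 0.547  -0.0276  0.104 ]
[390.5 221.1] 478 [ 0.4932 -0.2837  0.104 ]
```

The carousel now has the fixed jar at -78.5°, so the new jar is at about 41.5°, 4° past the read mark, which is within the stated ±8°. Moving over the plunger.

Call:
play_rows --moves '[[-1,[-0.4,1.8,0],[0,0,0]],[-1,[-0.6,2.8,0],[0,0,0]],[-1,[-0.6,2.8,0],[0,0,0]],[-1,[-0.5,2.4,0],[0,0,0]],[-1,[-0.38,1.4,0],[0,0,0]],[-1,[0,0,2],[0,0,0]],[-1,[0,0,2.5],[0,0,0]],[-1,[0,0,2.5],[0,0,0]],[-1,[0,0,1.5],[0,0,0]],[-1,[0,0,0.8],[0,0,0]],[-1,[0,0,0],[0,0,0]],[-1,[0,0,0],[0,0,0]]]'

```text
clock: 20.35
eef_pos: [0.5532, -0.0254, 0.1072]
tool_rot: [0.878, 0.479, -0.0, -0.0]
ft_force: [1.2, -0.7, 1.4]
grip_width: -0.0
```

```bash
python3 -c "
from h import *
st();print(tocm([.552,-.0257,.086]))
p,d=snap('scene','s8');q,e=snap('wrist','w8')
a=cv2.resize(p[170:270,170:310],(560,400),interpolation=cv2.INTER_CUBIC)
cv2.imwrite('pics/c8.png',np.hstack([a,cv2.resize(q[140:420,160:400],(240,280))[:,:,:] if 0 else cv2.copyMakeBorder(q[140:420,160:400],0,120,0,0,cv2.BORDER_CONSTANT)])[:,:,::-1])"
```

```text
20.35 [ 0.5532 -0.0254  0.1072] F tool [ 0.1  1.4 -1.4] r 0.1123 ang -99.66 xang 57.25
[-0.08 -0.08  2.12]
```

View pics/c8.png

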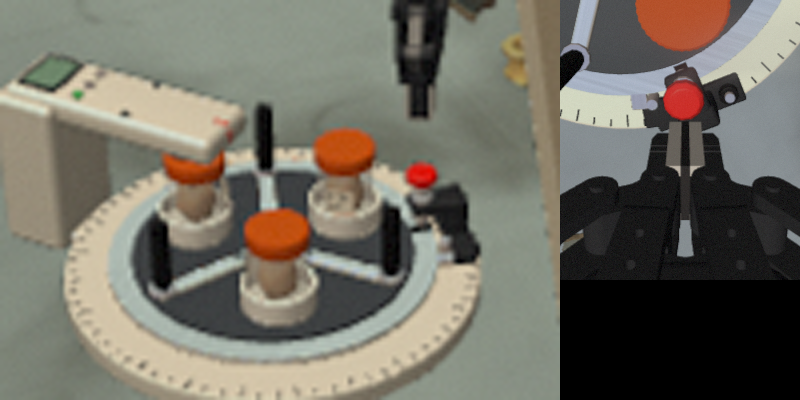

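The jar is under the head (left, at 193,165). Three caps stand level, and the fingertips are above the red knob, which appears at wrist (283,241). I'll check the knob's position.

```bash
python3 -c "
from h import *
o=bot.get_obs();t=wpz(283,241,.086,o);print(t,o['eef_pos'],tocm(t,o))
q=np.load('pics/w8.npz')['p'];h=cv2.cvtColor(q,cv2.COLOR_RGB2HSV);m=(((h[...,0]<8)|(h[...,0]>172))&(h[...,1]>190)).astype(np.uint8);m[:200]=0
v,u=np.where(m);print(u.min(),u.max(),v.min(),v.max(),wpz((u.min()+u.max())/2,(v.min()+v.max())/2,.086,o))"
```

```text
[ 0.55256069 -0.02657611  0.086     ] [ 0.5543623 -0.0255035  0.1086412] [-0.19 -0.1   2.26]
152 303 211 414 [ 0.49868556 -0.04765777  0.086     ]
```

Call:
play_rows --moves '[[-1,[-0.12,-0.08,0.5],[0,0,0]],[-1,[0,0,0.6],[0,0,0]],[-1,[0,0,0.4],[0,0,0]],[-1,[0,0,0.2],[0,0,0]],[-1,[0,0,0.1],[0,0,0]],[-1,[0,0,0],[0,0,0]]]'

```text
clock: 20.95
eef_pos: [0.5518, -0.0261, 0.089]
tool_rot: [0.878, 0.479, -0.0, -0.0]
ft_force: [-0.8, -0.4, 0.4]
grip_width: -0.0
```

Call:
play_rows --moves '[[-1,[0,0,0.1],[0,0,0]],[-1,[0,0,0.1],[0,0,0]],[-1,[0,0,0.1],[0,0,0]],[-1,[0,0,0.05],[0,0,0]]]'

```text
clock: 21.28
eef_pos: [0.5521, -0.0261, 0.0858]
tool_rot: [0.878, 0.479, 0.0, 0.0]
ft_force: [-0.8, 0.1, -0.4]
grip_width: 0.0
```

Call:
play_rows --moves '[[-1,[0,0,0.1],[0,0,0]],[-1,[0,0,0.1],[0,0,0]],[-1,[0,0,0.1],[0,0,0]]]'

```text
clock: 21.53
eef_pos: [0.552, -0.0261, 0.0828]
tool_rot: [0.878, 0.479, 0.0, -0.0]
ft_force: [-0.6, -0.1, 0.3]
grip_width: -0.0003
```

Call:
play_rows --moves '[[-1,[0,0,0.1],[0,0,0]],[-1,[0,0,0.1],[0,0,0]]]'

```text
clock: 21.7
eef_pos: [0.552, -0.0261, 0.0808]
tool_rot: [0.878, 0.479, -0.0, -0.0]
ft_force: [0.9, -0.2, 0.9]
grip_width: 0.0003
```

```bash
python3 -c "
from h import *
for i in range(3): o=bot.get_obs();print(o['ft_force'].round(2),o['eef_pos'].round(4)); q,e=bot.camera('wrist')
def reds(n,q):
    h=cv2.cvtColor(q,cv2.COLOR_RGB2HSV);m=(((h[...,0]<4)|(h[...,0]>174))&(h[...,1]>190)&(h[...,2]>90)).astype(np.uint8)
    k,l,s,c=cv2.connectedComponentsWithStats(m);return [(c[i].round(1),s[i]) for i in range(1,k) if s[i,4]>15],l
for n,f in(('w',None),):
    L,l=reds('w',q)
    for c,s in L:
        v,u=np.where(l==l[int(s[1]+s[3]//2),int(c[0])]) if l[int(s[1]+s[3]//2),int(c[0])] else ([],[])
        z=[(lambda A,r:(A+r*e[b,a]))(*wray(a,b,o)) for a,b in zip(u,v)]
        print(c,s,np.percentile(np.array(z)[:,2],[10,50,90,97]).round(4) if len(z) else '', np.median(z,0).round(4) if len(z) else '')
p,d=bot.camera('scene');np.savez('pics/s9.npz',p=p,d=d);print(reds('s',p)[0]);print(reds('s',np.load('pics/s8.npz')['p'])[0])
"
```

```text
[ 0.87 -0.21  0.86] [ 0.552  -0.0261  0.0808]
[ 0.51 -0.49 -0.45] [ 0.5519 -0.0261  0.0806]
[-0.17  0.46 -0.07] [ 0.5519 -0.0261  0.0807]
[286.2 251.1] [ 263  235   46   38 1024] [0.0822 0.0851 0.0864 0.0868] [ 0.5558 -0.0226  0.0851]
[(array([274.9, 213.4]), array([272, 211,   7,   6,  34], dtype=int32)), (array([ 34.4, 416.9]), array([ 26, 413,  15,   7,  53], dtype=int32))]
[(array([274.9, 213.4]), array([272, 211,   7,   6,  34], dtype=int32)), (array([ 34.4, 416.9]), array([ 26, 413,  15,   7,  53], dtype=int32))]
```

```bash
python3 -c "
from h import *
q,e=bot.camera('wrist');np.savez('pics/w9.npz',p=q,d=e)
a=cv2.resize(np.load('pics/s9.npz')['p'][175:245,235:305],(400,400),interpolation=cv2.INTER_CUBIC)
b=cv2.resize(q[200:340,216:356],(400,400),interpolation=cv2.INTER_CUBIC)
cv2.imwrite('pics/c9.png',np.hstack([a,b])[:,:,::-1])"
```

```text
(no output)
```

View pics/c9.png

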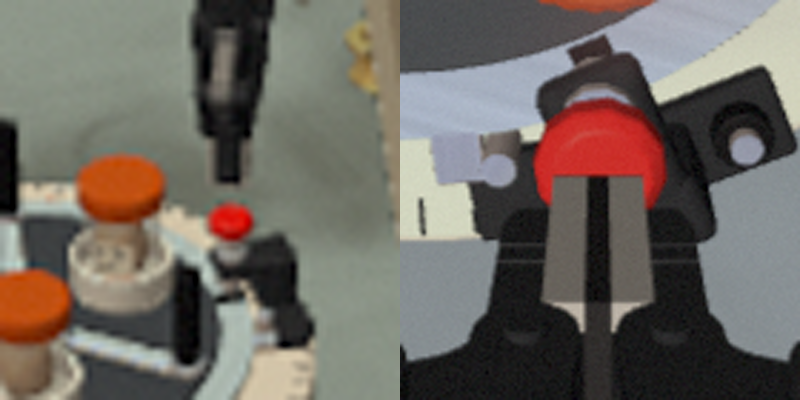

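The scene crop shows the tips still a little above the knob, which hasn't moved. I'll measure the fingertip and knob heights from depth.

```bash
python3 -c "
from h import *
o=bot.get_obs();e=np.load('pics/w9.npz')['d'];print(o['eef_pos'],o['ft_force'])
for u,v in [(275,262),(275,266),(275,275),(300,266),(285,250),(285,245),(270,252),(300,255),(285,285)]:
    A,r=wray(u,v,o);print(u,v,(A+r*e[v,u]).round(4),tocm(A+r*e[v,u],o))
z=np.load('pics/s9.npz');D=z['d']
for u,v in [(275,207),(275,205),(273,206),(277,206),(275,200),(275,213),(275,215)]: print('scene',u,v,pd('scene',u,v,D).round(4))
"
```

```text
[ 0.55207518 -0.02608918  0.08093761] [-0.88132342  0.20101656 -0.00815665]
275 262 [ 0.5543 -0.015   0.1106] [ 1.05 -0.41 -2.97]
275 266 [ 0.5543 -0.0153  0.1139] [ 1.03 -0.4  -3.29]
275 275 [ 0.5545 -0.0152  0.122 ] [ 1.05 -0.38 -4.1 ]
300 266 [ 0.563  -0.0207  0.1143] [ 1.05  0.63 -3.34]
285 250 [ 0.5549 -0.022   0.0859] [ 0.49  0.01 -0.5 ]
285 245 [ 0.5564 -0.0197  0.0863] [ 0.77  0.01 -0.53]
270 252 [ 0.5478 -0.0193  0.085 ] [ 0.34 -0.73 -0.41]
300 255 [ 0.5595 -0.0284  0.0856] [ 0.21  0.75 -0.47]
285 285 [ 0.5579 -0.0172  0.13  ] [ 1.06  0.01 -4.91]
scene 275 207 [ 0.5439 -0.0235  0.1101]
scene 275 205 [ 0.54   -0.0214  0.1201]
scene 273 206 [ 0.5426 -0.0162  0.1165]
scene 277 206 [ 0.54   -0.028   0.1147]
scene 275 200 [ 0.5442 -0.0232  0.1346]
scene 275 213 [ 0.5436 -0.0238  0.0888]
scene 275 215 [ 0.545  -0.0247  0.0803]
```

Both cameras put the shut tips about 20–27 mm above the reported TCP, so nothing has touched yet, which agrees with the zero force. The tips are laterally centred over the knob, so I'll keep descending by feel.

Call:
play_rows --moves '[[-1,[0,0,0.15],[0,0,0]],[-1,[0,0,0.15],[0,0,0]],[-1,[0,0,0.15],[0,0,0]],[-1,[0,0,0.15],[0,0,0]],[-1,[0,0,0.15],[0,0,0]],[-1,[0,0,0.1],[0,0,0]]]'

```text
clock: 22.45
eef_pos: [0.5519, -0.0261, 0.0721]
tool_rot: [0.878, 0.479, -0.0, -0.0]
ft_force: [0.5, 1.2, 0.9]
grip_width: -0.0
```

Call:
play_rows --moves '[[-1,[0,0,0.1],[0,0,0]],[-1,[0,0,0.1],[0,0,0]],[-1,[0,0,0.1],[0,0,0]]]'

```text
clock: 22.7
eef_pos: [0.5521, -0.0261, 0.0693]
tool_rot: [0.878, 0.479, 0.0, -0.0]
ft_force: [-0.8, 0.5, -0.5]
grip_width: 0.0001
```

```bash
cat > k.py <<'E'
from h import *
o=bot.get_obs();q,e=bot.camera('wrist');p,D=bot.camera('scene')
print(o['clock'],o['eef_pos'].round(4),o['ft_force'].round(2))
h=cv2.cvtColor(q,cv2.COLOR_RGB2HSV);m=(((h[...,0]<4)|(h[...,0]>174))&(h[...,1]>190)&(h[...,2]>90)).astype(np.uint8)
k,l,s,c=cv2.connectedComponentsWithStats(m)
for i in range(1,k):
  if s[i,4]>100:
    v,u=np.where(l==i);z=np.array([(lambda A,r:A+r*e[b,a])(*wray(a,b,o)) for a,b in zip(u,v)]);print(s[i],np.percentile(z[:,2],[50,90]).round(4),np.median(z,0).round(4))
for v in range(200,217): print(v,p[v,275],pd('scene',275,v,D)[2].round(4),end='; ')
E
python3 k.py
```

```text
22.7 [ 0.5521 -0.0261  0.0693] [-0.79  0.49 -0.52]
[261 244  50  29 713] [0.0842 0.086 ] [ 0.5574 -0.0202  0.0842]
200 [29 27 29] 0.1513; 201 [25 28 25] 0.1449; 202 [21 23 21] 0.13; 203 [24 25 23] 0.128; 204 [29 31 29] 0.124; 205 [28 27 28] 0.1239; 206 [32 30 31] 0.1173; 207 [29 27 28] 0.1125; 208 [27 27 29] 0.109; 209 [19 21 23] 0.104; 210 [75 82 75] 0.0991; 211 [168  71  60] 0.0887; 212 [213  33  24] 0.0891; 213 [217  16   5] 0.0893; 214 [220  38  25] 0.0847; 215 [180  29  23] 0.0828; 216 [137   5   0] 0.0797;
```

Call:
play_rows --moves '[[-1,[0,0,0.1],[0,0,0]],[-1,[0,0,0.1],[0,0,0]],[-1,[0,0,0.1],[0,0,0]]]'

```text
clock: 23.05
eef_pos: [0.5521, -0.0261, 0.0664]
tool_rot: [0.878, 0.479, 0.0, 0.0]
ft_force: [-0.2, 0.4, 0.1]
grip_width: -0.0
```

Call:
play_rows --moves '[[-1,[0,0,0.1],[0,0,0]],[-1,[0,0,0.1],[0,0,0]],[-1,[0,0,0.1],[0,0,0]]]'

```text
clock: 23.3
eef_pos: [0.552, -0.0261, 0.0633]
tool_rot: [0.878, 0.479, -0.0, -0.0]
ft_force: [0.2, 0.6, 0.1]
grip_width: -0.0002
```

Call:
play_rows --moves '[[-1,[0,0,0.1],[0,0,0]],[-1,[0,0,0.1],[0,0,0]],[-1,[0,0,0.1],[0,0,0]]]'

```text
clock: 23.55
eef_pos: [0.5521, -0.0261, 0.0605]
tool_rot: [0.878, 0.479, 0.0, 0.0]
ft_force: [-1.0, -0.6, 3.8]
grip_width: 0.0
```

```bash
python3 k.py
```

```text
23.55 [ 0.5521 -0.0261  0.0605] [-1.   -0.58  3.84]
[261 251  50  22 434] [0.0823 0.084 ] [ 0.5579 -0.0186  0.0823]
200 [24 23 23] 0.1648; 201 [27 24 26] 0.1594; 202 [23 21 20] 0.1514; 203 [30 31 31] 0.1396; 204 [27 28 25] 0.1354; 205 [22 22 22] 0.1222; 206 [27 27 28] 0.1168; 207 [29 28 30] 0.1132; 208 [27 26 26] 0.1102; 209 [29 29 28] 0.1041; 210 [30 27 30] 0.1; 211 [26 30 29] 0.0993; 212 [28 35 33] 0.0924; 213 [126  78  70] 0.0859; 214 [203  69  56] 0.0839; 215 [197  32  22] 0.0839; 216 [162   7   0] 0.0851;
```

Contact: 3.8 N, and the knob is down about 2 mm. The next 2 mm will tell whether the pin has entered the slot.

Call:
play_rows --moves '[[-1,[0,0,0.07],[0,0,0]],[-1,[0,0,0.07],[0,0,0]]]'

```text
clock: 23.82
eef_pos: [0.5521, -0.0261, 0.0593]
tool_rot: [0.878, 0.479, 0.0, 0.0]
ft_force: [-1.0, -0.3, 3.0]
grip_width: 0.0
```

Call:
play_rows --moves '[[-1,[0,0,0.08],[0,0,0]],[-1,[0,0,0.08],[0,0,0]],[-1,[0,0,0.08],[0,0,0]]]'

```text
clock: 24.07
eef_pos: [0.5521, -0.0261, 0.0567]
tool_rot: [0.878, 0.479, 0.0, 0.0]
ft_force: [-0.8, 0.7, 3.1]
grip_width: -0.0001
```

The force is a steady 3 N with the knob about 6 mm down, so the pin is in the slot. Continuing gently to the bottom.

Call:
play_rows --moves '[[-1,[0,0,0.08],[0,0,0]],[-1,[0,0,0.08],[0,0,0]],[-1,[0,0,0.06],[0,0,0]]]'

```text
clock: 24.32
eef_pos: [0.5521, -0.0261, 0.0543]
tool_rot: [0.878, 0.479, 0.0, 0.0]
ft_force: [-1.1, -0.3, 2.6]
grip_width: 0.0001
```

Call:
play_rows --moves '[[-1,[0,0,0.06],[0,0,0]],[-1,[0,0,0.06],[0,0,0]]]'

```text
clock: 24.48
eef_pos: [0.5521, -0.0261, 0.0531]
tool_rot: [0.878, 0.479, 0.0, 0.0]
ft_force: [-0.4, 0.2, 2.0]
grip_width: -0.0001
```

Call:
play_rows --moves '[[-1,[0,0,0.05],[0,0,0]],[-1,[0,0,0.05],[0,0,0]]]'

```text
clock: 24.65
eef_pos: [0.5521, -0.0261, 0.0522]
tool_rot: [0.878, 0.479, 0.0, 0.0]
ft_force: [-0.4, 0.5, 3.3]
grip_width: 0.0003
```

Call:
play_rows --moves '[[-1,[0,0,0.05],[0,0,0]],[-1,[0,0,0.05],[0,0,0]]]'

```text
clock: 24.82
eef_pos: [0.5521, -0.0261, 0.0512]
tool_rot: [0.878, 0.479, 0.0, 0.0]
ft_force: [-1.4, 0.6, 3.6]
grip_width: -0.0002
```

Call:
play_rows --moves '[[-1,[0,0,0.05],[0,0,0]],[-1,[0,0,0.03],[0,0,0]]]'

```text
clock: 24.98
eef_pos: [0.5522, -0.0261, 0.0511]
tool_rot: [0.878, 0.479, 0.0, 0.0]
ft_force: [-2.4, 0.1, 8.2]
grip_width: 0.0003
```

It bottoms out: 8.2 N with no further advance, about 10 mm after contact. Lifting clear and checking.

Call:
play_rows --moves '[[-1,[0,0,-0.2],[0,0,0]],[-1,[0,0,-0.8],[0,0,0]],[-1,[0,0,-2],[0,0,0]],[-1,[0,0,-3],[0,0,0]],[-1,[0,0,-3],[0,0,0]],[-1,[0,0,-3],[0,0,0]],[-1,[0,0,-2],[0,0,0]],[-1,[-1.5,0,-0.5],[0,0,0]],[-1,[-2.5,0,0],[0,0,0]],[-1,[-2,0,0],[0,0,0]],[-1,[0,0,0],[0,0,0]]]'

```text
clock: 25.9
eef_pos: [0.5169, -0.0793, 0.195]
tool_rot: [0.879, 0.477, -0.001, -0.0]
ft_force: [-0.4, -1.0, 0.5]
grip_width: -0.0002
```

```bash
python3 - <<'E'
from h import *
o=bot.get_obs();print(o['clock'],o['eef_pos'],o['ft_force'].round(1))
q,e=snap('wrist','w10');t,dt=snap('top','t10');p,ds=snap('scene','s10')
h=cv2.cvtColor(q,cv2.COLOR_RGB2HSV);m=(((h[...,0]<14)|(h[...,0]>174))&(h[...,1]>150)&(h[...,2]>80)).astype(np.uint8)
k,l,s,c=cv2.connectedComponentsWithStats(m)
for i in range(1,k):
  if s[i,4]>100:
    v,u=np.where(l==i);z=np.array([(lambda A,r:A+r*e[b,a])(*wray(a,b,o)) for a,b in zip(u,v)]);print('w',s[i],np.percentile(z[:,2],[50,90]).round(4),np.median(z,0).round(4))
for f in('top0','t7','t10'):
    z=np.load('pics/%s.npz'%f);h=cv2.cvtColor(z['p'],cv2.COLOR_RGB2HSV);m=((h[...,0]<12)&(h[...,1]>180)&(h[...,2]>120)).astype(np.uint8)
    n,l,s,c=cv2.connectedComponentsWithStats(m);print(f,[(c[i].round(1).tolist(),int(s[i,4])) for i in range(1,n) if s[i,4]>20])
a=np.load('pics/top0.npz')['p'];df=cv2.absdiff(a,t).max(2);
for n,(x0,y0,x1,y1) in dict(neck_a=(340,110,375,140),loupe=(380,115,425,155),sherd=(305,255,340,295),neck_b=(135,245,170,275),jars=(375,205,445,255)).items(): print(n,(df[y0:y1,x0:x1]>40).sum())
i=np.hstack([cv2.resize(p[170:270,170:310],(420,300),interpolation=cv2.INTER_CUBIC),cv2.resize(t[120:270,160:340],(360,300),interpolation=cv2.INTER_CUBIC)])
cv2.imwrite('pics/c10.png',i[:,:,::-1])
E
```

```text
25.9 [ 0.51688772 -0.07925861  0.19501583] [-0.4 -1.   0.5]
w [ 98   0  40   9 239] [0.1035 0.1046] [0.5    0.0897 0.1035]
w [ 251    0   70   64 3674] [0.104  0.1049] [0.581 0.019 0.104]
w [272  99  30  31 722] [0.0755 0.0766] [ 0.5519 -0.0273  0.0755]
w [387 369  27  25 236] [0.0833 0.2703] [ 0.5085 -0.292   0.0833]
top0 [([391.2, 185.7], 267), ([202.2, 191.2], 276), ([278.3, 200.3], 67), ([243.2, 215.5], 281), ([390.4, 221.1], 483)]
t7 [([257.2, 186.1], 279), ([278.2, 200.2], 68), ([390.5, 221.1], 478)]
t10 [([257.2, 186.1], 277), ([220.3, 217.7], 279), ([390.5, 221.1], 476)]
neck_a 938
loupe 42
sherd 1400
neck_b 0
jars 0
```

View pics/c10.png

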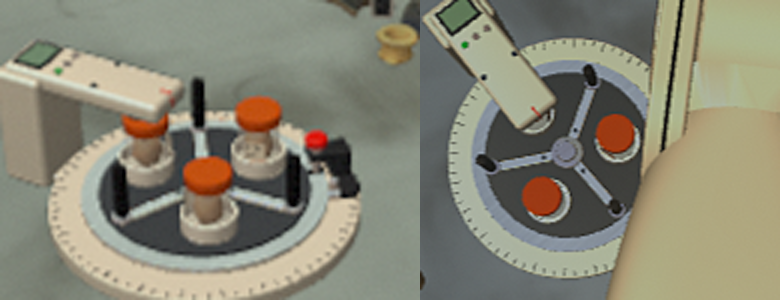

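The last picture shows the jar seated under the head (scene crop 146,135), the knob pressed down, and the gripper clear. The top-view changes near neck_a and the sherd come from the arm standing in view; the arm never went near them. Handing in.

```bash
python3 -c "
from workcell import bot
print(bot.job_done())"
```

```text
the job is handed in; nothing more can be done
None
```

The job is done and handed in at about 26 s of the 67 s allowed. The small orange-capped jar is in the empty cup, the carousel is against its stop, and the red plunger is locked down.

- **Jar:** I let it drop the last few millimetres into the cup, because the gripper's body would have come close to the reading head. Its cap came to rest at 0.1047 m, against 0.1045 m for the fixed jars, and it stands upright.
- **Carousel:** I pushed `post_opposite` counter-clockwise through about 73°. At the stop the push rose from about 2.5 N to 6 N with no further advance. The jar rests about 4° past the read mark, and the carousel had not shifted after locking.
- **Plunger:** It went down at a steady 3 N or so and bottomed at 8 N. The knob top dropped from 0.086 m to 0.0755 m, so about 10 mm.
- **Disagreements:**
  - The top camera was 3–5 mm off the wrist camera. I used the wrist, which the grasp confirmed.
  - The shut fingertips looked 20–27 mm above the reported tool point, so I found the knob by force. The jar was therefore probably gripped higher than intended, and the post pushed near its top.
- **Finds:** `neck_b` shows no change in the top view. The loupe area changed slightly, probably from the arm too. At the end the arm blocked the view of `neck_a` and the sherd, so I could not check them by picture, but the gripper never worked near any of them.

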